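Open the hot glue pot with the lid lifter

ROBOT

A 7-joint arm with a two-finger parallel gripper is mounted at the origin on the work surface. World frame = base frame: x ahead of the robot, y to its left, z up, the work surface at z = 0. Lengths are in m, angles in rad, forces in N, time in s.
With the tool pointing down it reaches from about 0.425 to 1.025 m from the base axis. Payload 9.4 kg.
Tool frame: the origin (TCP) lies between the finger pads; the fingertips stand 17 mm ahead of it and the grasp point (between the pads) lies 2 mm behind it (manip.tip_reach is the distance from the TCP to the fingertips, in m); z points along the fingers, y is the line along which they close (so a half turn about z gives the same grasp; the last joint's range is limited). The gripper opens to 93 mm and grips with 3 to 60 N. Pads are 15 mm wide; open, the fingers measure 128 mm over their backs; the gripper's body (75 mm by 188 mm) begins 65 mm behind the grasp point.
Start: joints at [-1.365, 0.599, -0.003, 1.599, 0.002, 0.943, -0.08], TCP at [0.202, 0.696, 0.236] pointing down, gripper open.
Joint ranges: [-2.57, 2.57], [-0.35, 1.97], [-1.29, 1.29], [0.11, 2.56], [-1.05, 4.19], [0.11, 1.86], [-2.63, 2.63]. Speed limits (rad/s): [2.22, 2.22, 3.01, 3.01, 3.14, 3.14, 3.14].

INTERFACE

Orientations are given as a 3x3 rotation matrix whose columns are the frame's x, y, z axes.
In Python, from workcell import manip, imaging, order gives the robot as it stands. Calls block until the motion is done:
- manip.move_pose(position, orientation): joint-space move of the TCP to a pose.
- manip.move_linear(position, attitude=None, velocity=0.15): straight line of the TCP; attitude=None keeps the orientation; velocity is the mean speed in m/s.
- manip.goto_joints(angles): joint-space move.
- manip.open_gripper() and manip.close(): open the fingers fully, or close them until they stop; the grip force is fixed at half the most.
- manip.hold(seconds).
- manip.inverse_kinematics(position, orientation): joint angles nearest the present ones, or None.
- manip.sense(): the state.
- imaging.get_image(name): name is "scene" or "side" or "wrist"; returns the picture (420x560x3 uint8, red, green, blue); there is no depth.
- imaging.calibration(name): a dict with "fov_y" (degrees; the focal length in pixels is half the picture's height over the tangent of half this angle, whatever the lens; pixels are square), "cx", "cy" (the principal point, pixels), "cam_to_world" (4x4, takes a point from camera to world coordinates); the wrist camera has in their place "tool_from_camera" (4x4, takes a point from camera to tool coordinates, whose origin is the TCP and whose axes are the flange's). Camera axes: x right, y up, looking along -z (the intrinsics and any distortion apply to the point x, -y, -z); pixel columns grow to the right and rows downward; lengths in m; the calibration is good to about 2 mm. A picture is of the moment at which its call begins: read the wrist's pose just before it. calibration takes no time and is no camera call.
A pose or a line that the arm cannot do raises manip.PlanningError and nothing moves.
- order.job_done(): hands the job in; it is judged then, once.
The state is a dict: "time_s": time; "joint_pos": joint angles; "qd": joint speeds; "joint_efforts": joint torques, N m; "eef_pos": TCP position; "orientation": TCP orientation; "wrist_force": force on the tool from outside, world axes, zero at the start; "torque": the same for the moment, N m; "opening": opening from 0.0 (shut) to 1.0 (fully open); "gripper_force": force on a finger pad.
Only numpy, scipy, OpenCV 4.12 (cv2) and the standard library are available. Lean on these libraries where they do the work, as an engineer would, in place of code of your own. Each camera call takes 0.05 s, during which the arm holds its last target. There are 200 camera calls.

TASK

The empty glue pot on the bench is still hot: first switch its heater off by swinging the red-knobbed lever all the way over, away from the side it leans to. Then take the lid lifter from the yellow tray, hook it under the loop of the pot lid, lift the lid clear of the pot hanging level and set it down gently, right way up, in the middle of the plywood board, never touching the lid with the robot itself. Finally unhook the lifter and stand it upright in the yellow tray again; leave the other things on the bench where they are and keep the robot and the lifter off the hot pot.

Things in the scene. Friction and masses are not known exactly. Their poses are not given: they have to be found in the camera images.
- pot: Round dark steel glue pot with a red band, fixed to the bench: outer diameter 160 mm, 90 mm tall, opening 124 mm across and 70 mm deep. Black foot ring. Origin: centre of its underside on the bench, z up. Which side of the bench it stands on (left or right, the board on the other) varies.
- lid: Loose steel lid on the pot, 0.28 to 0.52 kg: disc 144 mm across, 5 mm thick, with a plug below it 108 mm across, 8 mm deep. Origin: centre of the plug's underside (82 mm above the pot's underside when closed; it rests on the plug when set down), z up; disc top at z = 13 mm. A fixed brass loop handle stands on it; hung from the middle of the loop's top bar it balances level.
- lid_loop (a point): Middle of the underside of the loop's top bar (lid frame 0, 0, 58 mm). The loop is a square arch of 10 mm round bar in the lid's y-z plane: legs at y = -40 and +40 mm, top bar along the lid's y, its axis at z = 63 mm. The window, open along the lid's x axis, is 70 mm wide and 45 mm high above the disc.
- board: Square plywood board, 200 x 200 x 12 mm, fixed flat on the bench, with a dark scorched ring marking its middle. Origin: centre of its underside; the top face is at z = 12 mm.
- tray: Shallow open yellow tray, 170 mm (x) by 120 mm (y), 30 mm high, walls and floor 5 mm thick, fixed. Origin: centre of its underside; inner floor at z = 5 mm.
- lifter: Loose lid lifter, 0.25 kg, C-shaped from the side, standing on its steel foot in the tray. Origin: underside of the foot straight below the grip point; x along the foot to its free tip, z up. Foot: flat strip 30 mm wide (y), 6 mm thick, x = -56 to +26 mm, passed through a loop tip first. Shank: upright strip at x = -56 to -48 mm, joining the foot to the wooden grip bar above.
- lifter_grip (a point): Grip point: centre of the wooden bar above the saddle (lifter frame 0, 0, 99 mm). The bar is level, 24 mm wide (y), 26 mm high (z = 86 to 112 mm), x = -56 to +48 mm; grip it across its width.
- lifter_saddle (a point): Middle of the saddle floor on the foot (lifter frame 0, 0, 6 mm), straight below the grip point; the loop bar hangs here. Two lips 6 mm long, up to z = 14 mm, at x = -22 to -16 and +16 to +22 mm bound it. Free height between lips and grip bar 72 mm.
- heater_base: Grey switch block of the heater, 70 x 50 x 25 mm, fixed on the bench; origin: centre of its underside; the lever pivots at z = 22 mm above it and swings in its x-z plane.
- heater_tip (a point): Tip of the heater lever: centre of its red 26 mm ball, 80 mm from the pivot; moves with the lever in an arc towards +x of heater_base and stays where it is left; light to push.
- heater (a joint): Heater lever angle in rad: 0 leaning fully to -x of heater_base (on), upright at 0.5, 1.0 fully over to +x (off).
- jerrycan: Bystander: white plastic bottle with black cap, 100 mm across, 180 mm tall; origin at its underside's centre.
- carton: Bystander: cardboard box 100 x 140 x 90 mm; origin at its underside's centre.
- spanner: Bystander: steel spanner 180 mm long, 7 mm thick, lying flat on the bench; origin near its middle, x along its length.
Mind the look-alikes: they are no part of the job. There is more than one size of the heater_base; the job needs the middle-sized.

How it is judged:
By the outcome, as a careful person would: the job done as asked, in the order asked, and still so for the second after the job is handed in, with the robot touching nothing.
It also fails if it takes over 61 s, if anything falls off the work surface, if the arm or the gripper's body presses on something with over 40 N, if the wrist force passes 120 N, or if a joint passes its speed limit or range.

## Working session

There is one attempt and no reset: what is moved stays moved. The work goes in short steps, each a Python script; the robot and the scene stay as the last script left them, time stands still between calls to the robot, and variables do not carry over. Pictures are saved under pics/ and viewed, at most 13 in all, crops included, and the job is handed in when it is done.

```bash
mkdir -p pics; ls
python3 - <<'E'
from workcell import manip, imaging, order
import cv2,numpy as np
np.set_printoptions(precision=4,suppress=True)
for n in ("scene","side","wrist"):
    im=imaging.get_image(n); cv2.imwrite(f"pics/{n}0.png",im[:,:,::-1]); print(n,imaging.calibration(n))
s=manip.sense(); print(s, manip.tip_reach)
E
```

```text
pics
scene {'fov_y': 46.447063409997014, 'cx': 270.28707151824693, 'cy': 207.59993351771558, 'cam_to_world': array([[ 0.368 , -0.7754,  0.5132,  1.3092],
       [ 0.9298,  0.303 , -0.209 , -0.2873],
       [ 0.0066,  0.5541,  0.8324,  1.2   ],
       [ 0.    ,  0.    ,  0.    ,  1.    ]])}
side {'fov_y': 47.05188289638167, 'cx': 284.18020547713655, 'cy': 213.80704209249345, 'cam_to_world': array([[ 0.9952,  0.0842, -0.0497,  0.6007],
       [-0.0957,  0.7348, -0.6715, -0.7213],
       [-0.02  ,  0.673 ,  0.7393,  0.8984],
       [ 0.    ,  0.    ,  0.    ,  1.    ]])}
wrist {'fov_y': 64.17377345245318, 'cx': 275.39606204294057, 'cy': 210.2456075400373, 'tool_from_camera': array([[ 0.0014,  0.9715,  0.2372,  0.0647],
       [ 1.    , -0.0014,  0.    ,  0.0016],
       [ 0.0003,  0.2372, -0.9715, -0.1496],
       [ 0.    ,  0.    ,  0.    ,  1.    ]])}
{'time_s': 0.15, 'joint_pos': array([-1.3647,  0.5999, -0.0025,  1.6   ,  0.0018,  0.9429, -0.0798]), 'qd': array([ 0.002 , -0.0035, -0.    , -0.0041,  0.0003,  0.0003,  0.0006]), 'joint_efforts': array([  0.0027, -76.5584,   1.499 , -25.2567,  -0.0523,   0.0149,
         0.0001]), 'eef_pos': array([0.2022, 0.6959, 0.235 ]), 'orientation': array([[-0.9603,  0.279 , -0.0002],
       [ 0.279 ,  0.9603, -0.0011],
       [-0.0001, -0.0012, -1.    ]]), 'wrist_force': array([ 0.2999,  0.264 , -0.1416]), 'torque': array([-0.0246, -0.0118, -0.003 ]), 'gripper_force': 0.0, 'opening': 1.0013419353946633} 0.017
```

View pics/scene0.png

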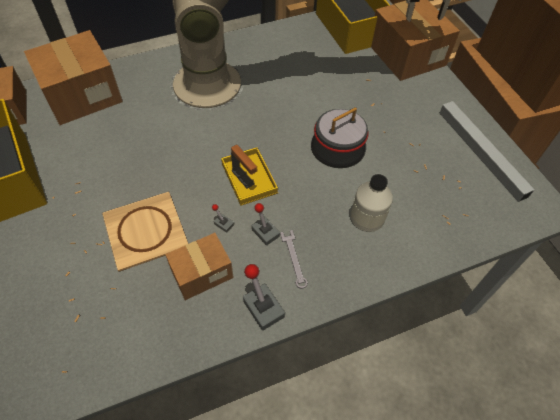

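View pics/side0.png

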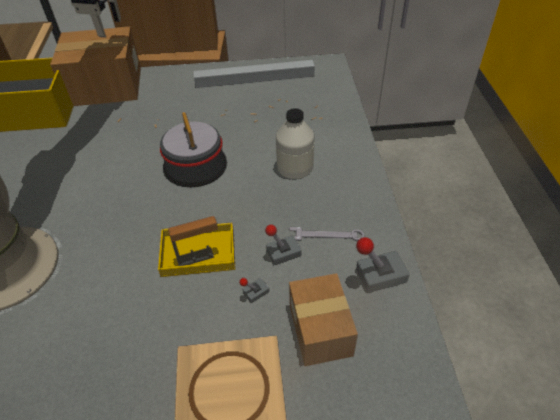

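The scene view shows the pot at (341,137), the tray with lifter at (248,175), the board at (145,230), and three switches: small (222,218), middle (263,226) and large (262,298). In the side view the middle switch is at (283,248) with its ball at (271,230), the pot at (193,150) and the lifter bar at (192,228).

```bash
cat > h.py <<'E'
from workcell import manip, imaging, order
import cv2, numpy as np
np.set_printoptions(precision=4,suppress=True)
def cam(n,s=None):
    c=imaging.calibration(n); f=210/np.tan(np.radians(c['fov_y']/2))
    if n=='wrist':
        T=np.eye(4);T[:3,:3]=s['orientation'];T[:3,3]=s['eef_pos'];M=T@c['tool_from_camera']
    else: M=c['cam_to_world']
    return f,c['cx'],c['cy'],M
def ray(C,px):
    f,cx,cy,M=C;px=np.atleast_2d(px).astype(float)
    d=np.c_[(px[:,0]-cx)/f,-(px[:,1]-cy)/f,-np.ones(len(px))]@M[:3,:3].T
    return M[:3,3],d
def plane(C,px,z):
    o,d=ray(C,px); return o+d*((z-o[2])/d[:,2])[:,None]
def tri(C1,p1,C2,p2):
    (o1,d1),(o2,d2)=ray(C1,p1),ray(C2,p2)
    t=np.linalg.lstsq(np.c_[d1[0],-d2[0]],o2-o1,rcond=None)[0]
    a,b=o1+t[0]*d1[0],o2+t[1]*d2[0]; return (a+b)/2,np.linalg.norm(a-b)
def proj(C,p):
    f,cx,cy,M=C;q=(np.atleast_2d(p)-M[:3,3])@M[:3,:3]
    return np.c_[cx-f*q[:,0]/q[:,2],cy+f*q[:,1]/q[:,2]]
def hsv(im): return cv2.cvtColor(im,cv2.COLOR_RGB2HSV)
def blobs(m,amin=20):
    cs,_=cv2.findContours(m.astype(np.uint8)*255,cv2.RETR_EXTERNAL,cv2.CHAIN_APPROX_NONE)
    return sorted([c for c in cs if cv2.contourArea(c)>amin],key=cv2.contourArea,reverse=True)
def rect(P):
    r=cv2.minAreaRect(P[:,:2].astype(np.float32)*1000); b=cv2.boxPoints(r)
    e=[b[1]-b[0],b[2]-b[1]];e.sort(key=np.linalg.norm);l=e[1]
    return np.array(r[0])/1000,np.array([np.linalg.norm(l),np.linalg.norm(e[0])]),np.degrees(np.arctan2(l[1],l[0]))
E
python3 - <<'E'
from h import *
for n in("scene","side"):
    im=cv2.imread(f"pics/{n}0.png")[:,:,::-1].copy(); H=hsv(im); C=cam(n)
    h,s,v=H[...,0],H[...,1],H[...,2]
    red=((h<6)|(h>174))&(s>150)&(v>80)
    for c in blobs(red,15): 
        (x,y),r=cv2.minEnclosingCircle(c); m=c[:,0].mean(0); print(n,"red",x,y,r,cv2.contourArea(c))
    yel=(h>22)&(h<32)&(s>180)&(v>60)
    for c in blobs(yel,400):
        print(n,"yel",cv2.boundingRect(c),rect(plane(C,cv2.convexHull(c)[:,0],0.03)))
    for nm,roi in (("lift",(210,140,280,205) if n=="scene" else (160,210,240,270)),("board",(95,185,190,275) if n=="scene" else (165,330,295,420))):
        x0,y0,x1,y1=roi; print(nm,H[y0+ (y1-y0)//2,x0:x1:6].tolist()[:12])
E
python3 - <<'E'
import cv2,numpy as np
a=cv2.imread('pics/scene0.png')[95:285,95:385];b=cv2.imread('pics/side0.png')[100:310,150:420]
a=cv2.resize(a,(400,300)) if 0 else cv2.resize(a,None,fx=2.7,fy=2.7,interpolation=cv2.INTER_CUBIC)
cv2.imwrite('pics/c1.png',a)
E
```

```text
scene red 251.31817626953125 270.9545593261719 7.078460216522217 136.0
scene red 340.5 135.5 25.739173889160156 69.5
scene red 258.868408203125 207.23684692382812 4.325028419494629 45.5
scene red 214.5 207.0 2.6926822662353516 17.0
scene yel (224, 154, 53, 46) (array([ 0.4576, -0.0098]), array([148.0536, 119.1144], dtype=float32), np.float32(0.72818315))
lift [[28, 27, 123], [26, 29, 122], [26, 30, 126], [23, 218, 191], [23, 32, 63], [23, 50, 41], [22, 190, 117], [13, 159, 72], [23, 218, 202], [23, 219, 201], [23, 115, 144], [26, 32, 121]]
board [[26, 29, 122], [25, 34, 127], [18, 113, 201], [17, 124, 218], [13, 168, 102], [18, 122, 221], [17, 124, 209], [18, 125, 216], [17, 124, 212], [18, 123, 215], [18, 126, 211], [18, 122, 221]]
side red 364.5 245.5 7.905794143676758 175.5
side red 190.5 145.5 30.992033004760742 104.5
side red 270.53448486328125 229.62069702148438 5.059932708740234 67.0
side red 243.25 281.5 3.7166171073913574 34.5
side yel (481, 0, 79, 179) (array([1.503 , 0.6469]), array([1081.8448,  241.7379], dtype=float32), np.float32(63.68125))
side yel (0, 58, 73, 73) (array([-0.0929,  0.7034]), array([481.0819, 210.3122], dtype=float32), np.float32(-73.683655))
side yel (158, 223, 76, 53) (array([ 0.4481, -0.0163]), array([169.0634, 137.0865], dtype=float32), np.float32(0.7813335))
lift [[24, 153, 137], [25, 255, 175], [15, 157, 78], [23, 241, 130], [24, 255, 174], [25, 255, 178], [24, 255, 178], [24, 255, 179], [25, 255, 178], [24, 255, 179], [24, 255, 177], [24, 255, 179]]
board [[21, 16, 112], [35, 14, 111], [17, 114, 165], [16, 115, 166], [17, 116, 163], [14, 157, 96], [18, 119, 170], [18, 118, 168], [18, 120, 170], [17, 118, 177], [18, 115, 180], [18, 120, 187]]
```

View pics/c1.png

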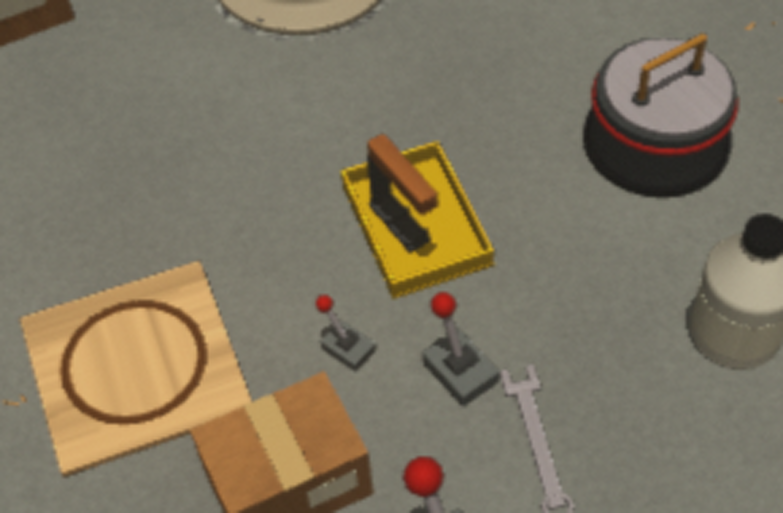

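The crop shows the lifter's bar running from the shank, on the robot side, to its free end away from the robot. The lid loop is clear, and the middle lever at crop (443,305)/(460,365) leans towards the robot. I'll do one wrist view over the middle.

Run:
```python
from h import *
S,D=cam("scene"),cam("side")
print("mid ball",tri(S,[258.9,207.2],D,[270.5,229.6]))
print("small",tri(S,[214.5,207],D,[243.3,281.5]),"big",tri(S,[251.3,271],D,[364.5,245.5]))
print("pot",plane(S,[341,131],0.095),plane(D,[190,141],.095))
print("board",plane(S,[145,229],.012),plane(D,[230,388],.012))
manip.move_pose([0.50,0.09,0.33],np.array([[-1.,0,0],[0,1,0],[0,0,-1]]))
s=manip.sense(); im=imaging.get_image("wrist"); print(s['time_s'],s['eef_pos'],s['joint_pos'])
cv2.imwrite("pics/w1.png",im[:,:,::-1]); np.savez("w1.npz",R=s['orientation'],p=s['eef_pos'])
```

```text
mid ball (array([ 0.62  , -0.0399,  0.1015]), np.float64(0.0009027285615708517))
small (array([ 0.5543, -0.147 ,  0.0696]), np.float64(0.00035552027633754536)) big (array([ 0.8051, -0.1295,  0.1318]), np.float64(0.0004231261751011296))
pot [[0.4467 0.2926 0.095 ]] [[0.4335 0.294  0.095 ]]
board [[ 0.5155 -0.3457  0.012 ]] [[ 0.5171 -0.3443  0.012 ]]
2.575 [0.5001 0.0909 0.3299] [-0.4296  0.2304  0.1721  1.9791 -0.0487  0.9361  1.3389]
```

View pics/w1.png

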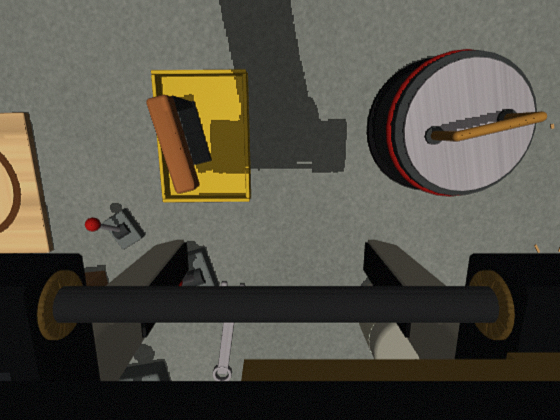

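The wrist view shows the lid at about (470,122) with its loop bar from (435,135) to (545,117), the tray at (152–250,70–200), and the lifter bar from (160,98) to (185,190). The middle switch is hidden by the fingers.

Run:
```python
from h import *
w=np.load("w1.npz");W=cam("wrist",dict(orientation=w['R'],eef_pos=w['p']));S,D=cam("scene"),cam("side")
IM={n:cv2.imread(f"pics/{f}.png")[:,:,::-1].copy() for n,f in(("W","w1"),("S","scene0"),("D","side0"))};CC=dict(W=W,S=S,D=D)
print("cam",W[3][:3,3])
ROI=dict(W=((140,60,260,210),(360,40,560,200)),S=((215,140,285,205),(300,100,380,170)),D=((155,210,245,280),(150,100,235,185)))
for n,im in IM.items():
    H=hsv(im).astype(int);h,s,v=H[...,0],H[...,1],H[...,2]
    def R(m,r): k=np.zeros_like(m);x0,y0,x1,y1=r;k[y0:y1,x0:x1]=m[y0:y1,x0:x1];return k
    t,p=ROI[n]
    c=blobs(R((h>20)&(h<34)&(s>140),t)); print(n,"tray",rect(plane(CC[n],np.vstack(c)[:,0],.03)))
    b=blobs(R((h>4)&(h<16)&(s>120)&(v>40),t),40)[0][:,0]; print(n,"bar",rect(plane(CC[n],b,.117)),cv2.minAreaRect(b))
    b=blobs(R((h>6)&(h<26)&(s>110)&(v>60),p),15); 
    for q in b[:3]: print(n,"loop",rect(plane(CC[n],q[:,0],.145)),cv2.boundingRect(q),len(q))
    if n=="S": cv2.imwrite("pics/x.png",im)
    g=blobs(R((s<60)&(v>95)&(v<256) & ((h>100)|(h<20)|(s<14)),p),60)
    for q in g[:2]: 
        P=plane(CC[n],cv2.convexHull(q)[:,0],.095);(x,y),r=cv2.minEnclosingCircle((P[:,:2]*1000).astype(np.float32)); print(n,"lid",x,y,r,cv2.boundingRect(q))
    x=H[122,520] if n=="W" else None
print(hsv(IM["W"])[150,400:560:20].tolist(),hsv(IM["W"])[100:200:10,172].tolist())
H=hsv(IM["W"]);print(H[110:118,540:550:3].tolist())
```

```text
cam [0.4358 0.0922 0.4794]
W tray (array([ 0.4485, -0.0032]), array([169.2006, 121.7419], dtype=float32), np.float32(0.6483453))
W bar (array([ 0.4526, -0.0165]), array([102.3569,  28.2701], dtype=float32), np.float32(14.580342)) ((172.8127899169922, 143.03990173339844), (99.92833709716797, 25.982128143310547), 72.25532531738281)
W loop (array([0.4327, 0.3075]), array([91.4827, 10.6434], dtype=float32), np.float32(-77.10128)) (450, 112, 97, 29) 204
W lid 433.1129455566406 307.56097412109375 72.1944580078125 (405, 57, 130, 134)
S tray (array([ 0.4536, -0.0099]), array([187.2498, 124.26  ], dtype=float32), np.float32(0.5473728))
S bar (array([ 0.4577, -0.0258]), array([112.0528,  29.0454], dtype=float32), np.float32(13.09693)) ((243.2470703125, 158.78823852539062), (32.756500244140625, 9.328009605407715), 49.398704528808594)
S loop (array([0.4455, 0.2952]), array([117.8207,  38.0146], dtype=float32), np.float32(-76.36806)) (331, 108, 26, 24) 85
S lid 428.973876953125 305.06256103515625 73.14557647705078 (319, 109, 48, 36)
S lid 405.8756408691406 319.7552490234375 38.55821990966797 (335
[... 694 characters left out ...]
[3, 15, 156], [38, 23, 122]] [[10, 170, 39], [15, 201, 33], [13, 178, 119], [12, 177, 137], [12, 176, 145], [13, 175, 149], [13, 174, 151], [12, 171, 157], [14, 182, 132], [24, 201, 203]]
[[[38, 18, 114], [38, 24, 115], [40, 19, 120], [45, 18, 115]], [[17, 57, 94], [18, 57, 103], [49, 17, 120], [40, 20, 113]], [[16, 179, 101], [17, 173, 118], [25, 27, 113], [41, 24, 118]], [[17, 183, 128], [17, 187, 138], [17, 104, 120], [37, 21, 111]], [[17, 178, 145], [17, 178, 152], [16, 163, 138], [38, 17, 117]], [[17, 178, 156], [17, 181, 158], [17, 176, 149], [38, 18, 113]], [[17, 177, 161], [17, 180, 163], [17, 172, 153], [40, 20, 116]], [[17, 183, 162], [17, 181, 163], [17, 161, 141], [40, 19, 118]]]
```

The lid is at (0.433, 0.3075) with radius 72 mm, as it should be. The loop axis is at −77°, the lifter bar at 14.6°, and the tray measures 169×122. All of this fits the given sizes. Next I'll look at the middle heater and the board.

Run:
```python
from h import *
S,D=cam("scene"),cam("side")
print("base approx",plane(S,[265.4,231],.02),plane(D,[284,248],.02))
manip.close()
manip.move_pose([0.73,-0.05,0.27],np.array([[-1.,0,0],[0,1,0],[0,0,-1]]))
s=manip.sense(); im=imaging.get_image("wrist"); print(s['time_s'],s['eef_pos'])
cv2.imwrite("pics/w2.png",im[:,:,::-1]); np.savez("w2.npz",R=s['orientation'],p=s['eef_pos'])
C=cam("wrist",s);H=hsv(im);h,sa,v=H[...,0],H[...,1],H[...,2]
for c in blobs(((h<6)|(h>174))&(sa>150)&(v>50),60):
    (x,y),r=cv2.minEnclosingCircle(c);print((x,y),r,plane(C,[x,y],.1),"S",tri(S,[258.9,207.2],C,[x,y]),tri(D,[270.5,229.6],C,[x,y]))
for n,f in(("S","scene0"),("D","side0")):
    I=cv2.imread(f"pics/{f}.png")[:,:,::-1].copy();h,sa,v=[hsv(I)[...,i] for i in range(3)]
    c=[c for c in blobs((h>12)&(h<22)&(sa>90)&(v>130),1500)]
    for q in c: print(n,"board",rect(plane(cam({"S":"scene","D":"side"}[n]),cv2.convexHull(q)[:,0],.012)),cv2.boundingRect(q))
```

```text
base approx [[ 0.6502 -0.0328  0.02  ]] [[ 0.6491 -0.03    0.02  ]]
5.1417 [ 0.7295 -0.0486  0.2704]
(287.0, 78.62068939208984) 14.925399780273438 [[ 0.6216 -0.0369  0.1   ]] S (array([ 0.6215, -0.0385,  0.1036]), np.float64(0.003214349085291246)) (array([ 0.6208, -0.0367,  0.0971]), np.float64(0.0008498764440018382))
(175.0, 9.0) 10.816754341125488 [[ 0.5658 -0.1335  0.1   ]] S (array([ 0.6365, -0.0801,  0.1999]), np.float64(0.08839334238510108)) (array([ 0.6066, -0.1116,  0.1916]), np.float64(0.024660833811153793))
S board (array([ 0.5642, -0.3034]), array([307.7711, 287.3127], dtype=float32), np.float32(1.9618846)) (102, 192, 129, 94)
S board (array([-0.3074, -0.4406]), array([254.4646, 229.0703], dtype=float32), np.float32(-81.42467)) (24, 31, 86, 58)
D board (array([ 0.5152, -0.3404]), array([132.5452, 120.6536], dtype=float32), np.float32(-5.892853)) (194, 356, 71, 64)
D board (array([ 0.5148, -0.3297]), array([198.6419, 166.3042], dtype=float32), np.float32(0.8888681)) (175, 336, 111, 84)
D board (array([ 0.713 , -0.1886]), array([152.1371, 109.3545], dtype=float32), np.float32(-83.96161)) (290, 274, 67, 70)
```

View pics/w2.png

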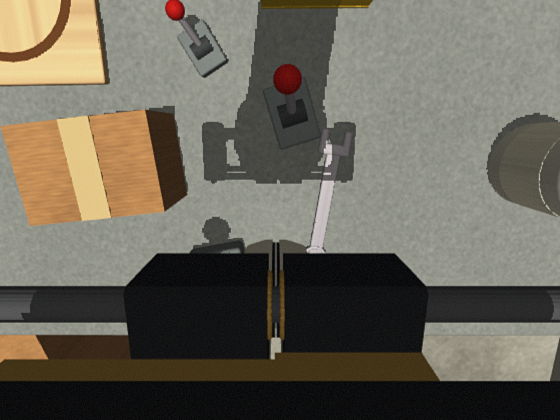

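The middle ball is at (287,79), and its base block has corners near (263,92), (302,80), (322,138) and (283,149). The spanner is close by but low. I'll push the lever along the axis.

Run:
```python
from h import *
w=np.load("w2.npz");C=cam("wrist",dict(orientation=w['R'],eef_pos=w['p']))
P=plane(C,[[263,92],[302,80],[322,138],[283,149]],.025);print(P,P.mean(0),np.linalg.norm(np.diff(P,axis=0),axis=1))
b=P.mean(0)[:2];ball=np.array([.621,-.0375]);d=(P[3]-P[0]+P[2]-P[1])[:2];a1=np.arctan2(d[1],d[0]);dd=b-ball;a2=np.arctan2(dd[1],dd[0]);print(np.degrees([a1,a2]),np.linalg.norm(dd))
a=a1;x=np.array([np.cos(a),np.sin(a)]);R=np.array([[-x[0],x[1],0],[-x[1],-x[0],0],[0,0,-1.]]);R[:,1]=np.cross(R[:,2],R[:,0])
f0=manip.sense()['wrist_force']
st=b-x*.085
manip.move_pose([*st,.16],R); manip.move_linear([*st,.092])
for k in np.append(np.arange(-.03,.0101,.02),np.arange(.013,.034,.003)):
    manip.move_linear([*(b+x*k),.092],velocity=.1); s=manip.sense();F=(s['wrist_force']-f0)[:2]@x;print(round(k,3),F,s['time_s'])
    if F<-5: break
manip.move_linear([*(b+x*(k-.02)),.092])
manip.move_linear([*(b+x*(k-.06)),.2],velocity=.25)
s=manip.sense();print(s['time_s'],s['eef_pos'])
for n in("scene","side"):
    im=imaging.get_image(n);cv2.imwrite(f"pics/{n}1.png",im[:,:,::-1]);H=hsv(im);h,sa,v=H[...,0],H[...,1],H[...,2]
    print(n,[cv2.minEnclosingCircle(c) for c in blobs(((h<6)|(h>174))&(sa>150)&(v>60),15)])
```

```text
[[ 0.6255 -0.0611  0.025 ]
 [ 0.6128 -0.0178  0.025 ]
 [ 0.6757  0.0066  0.025 ]
 [ 0.6883 -0.0383  0.025 ]] [ 0.6506 -0.0277  0.025 ] [0.0451 0.0674 0.0466]
[20.6214 18.4185] 0.031169889085418283
-0.03 -1.1248581778838505 7.2833
-0.01 -0.42407763100762885 7.6333
0.01 -0.5005832505034803 7.9833
0.013 -4.094562403986911 8.2333
0.016 -11.141521129635276 8.4833
9.375 [ 0.6101 -0.0426  0.2003]
scene [((251.2058868408203, 270.9705810546875), 7.074217319488525), ((340.5, 133.5), 26.08649444580078), ((274.0, 224.8000030517578), 4.386444091796875), ((214.5, 207.0), 2.6926822662353516)]
side [((364.5, 245.5), 7.905794143676758), ((190.5, 146.0), 30.90721893310547), ((298.4534912109375, 221.89535522460938), 4.925866603851318), ((243.1896514892578, 281.25860595703125), 3.926077365875244)]
```

The lever hit its stop at about 11 N and the ball moved to the mirrored side. Next I'll grasp the lifter and bring it to the pre-insert pose.

```bash
cat >> h.py <<'E'
def Rz(deg):
    a=np.radians(deg);x=np.array([np.cos(a),np.sin(a)]);z=np.array([0,0,-1.]);X=np.array([-x[0],-x[1],0]);return np.c_[X,np.cross(z,X),z],x
E
python3 - <<'E'
from h import *
print(tri(cam("scene"),[274,224.8],cam("side"),[298.5,221.9]))
manip.open_gripper()
R,x=Rz(14.6);g=[.457,-.0174]
manip.move_pose([*g,.2],R);manip.move_linear([*g,.105],velocity=.12);manip.close()
s=manip.sense();print(s['time_s'],s['opening'],s['gripper_force'],s['eef_pos'])
f0=s['wrist_force']
manip.move_linear([*g,.28],velocity=.15);s=manip.sense();print(s['wrist_force']-f0,s['opening'])
R,x=Rz(13.0);L=np.array([.433,.3075]);st=L-.095*x
manip.move_linear([*st,.27],R,velocity=.2);manip.move_linear([*st,.209],velocity=.12)
s=manip.sense();print(s['time_s'],s['eef_pos'],s['joint_pos'])
for n in("scene","side","wrist"):
    im=imaging.get_image(n);cv2.imwrite(f"pics/{n}2.png",im[:,:,::-1])
a=cv2.imread("pics/scene2.png")[50:200,240:420];b=cv2.imread("pics/side2.png")[60:230,100:300]
cv2.imwrite("pics/c2.png",np.hstack([cv2.resize(a,(390,325),interpolation=2),cv2.resize(b,(390,325),interpolation=2)]))
E
```

```text
(array([ 0.6837, -0.0213,  0.0971]), np.float64(1.0505106174975694e-05))
13.6417 0.25579428211085026 29.999157786369324 [ 0.4571 -0.0174  0.105 ]
[-0.7241 -0.138  -1.0589] 0.25455487630552753
17.3917 [0.3407 0.2861 0.2093] [-0.8636  0.3085  0.0479  2.2487 -0.0262  0.5848  1.0012]
```

View pics/c2.png

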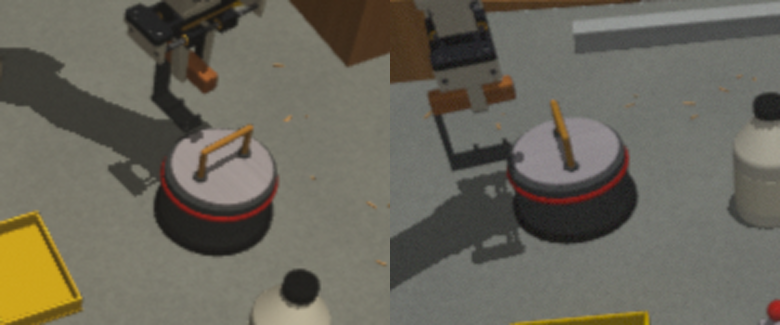

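View pics/wrist2.png

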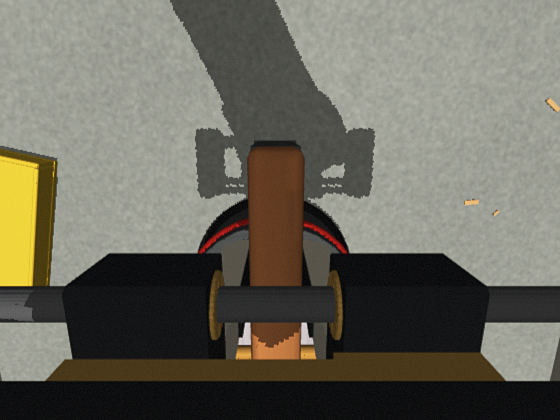

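The lifter is held level (opening 23.7 mm, matching the 24 mm bar), shank side towards the robot. The loop, at (238–315, 352), is centred on the bar at column 276. I'll check where the bar's rear end sits, insert, and lift a little.

Run:
```python
from h import *
R,x=Rz(13.0);L=np.array([.433,.3075])
s=manip.sense();C=cam("wrist",s);p=plane(C,[276,146],s['eef_pos'][2]+.012)[0];off=(p[:2]-s['eef_pos'][:2])@x+.056
print("grip offset along x",off, "lat",(p[:2]-s['eef_pos'][:2])@[-x[1],x[0]])
off=np.clip(off,-.006,.006); T=L-off*x
f0=s['wrist_force']
manip.move_linear([*T,.209],velocity=.08);s=manip.sense();print("in",s['wrist_force']-f0,s['eef_pos'],s['time_s'])
for z in (.222,.230,.236,.242,.250):
    manip.move_linear([*T,z],velocity=.06);s=manip.sense();print(z,(s['wrist_force']-f0),s['torque'],s['time_s'])
for n in("scene","side"):
    im=imaging.get_image(n);cv2.imwrite(f"pics/{n}3.png",im[:,:,::-1])
a=cv2.imread("pics/scene3.png")[50:200,260:440];b=cv2.imread("pics/side3.png")[60:230,100:300]
cv2.imwrite("pics/c3.png",np.hstack([cv2.resize(a,(390,325),interpolation=2),cv2.resize(b,(390,325),interpolation=2)]))
```

```text
grip offset along x -0.0011468307662967775 lat 0.0014118141188574369
in [ 0.4301  0.5689 -0.0427] [0.4336 0.3076 0.209 ] 18.8917
0.222 [-0.3932  0.4703  0.1195] [ 0.0587 -0.081   0.0215] 19.2583
0.23 [-0.1296  0.302   0.4731] [ 0.0911 -0.0399 -0.0145] 19.5417
0.236 [-0.4547  1.0709 -4.8915] [ 0.1097 -0.0664 -0.0165] 19.7917
0.242 [-0.427   1.7838 -4.7024] [ 0.0511 -0.046  -0.0497] 20.0417
0.25 [-0.4513  0.5918 -4.2963] [ 0.0961 -0.0507  0.0324] 20.325
```

View pics/c3.png

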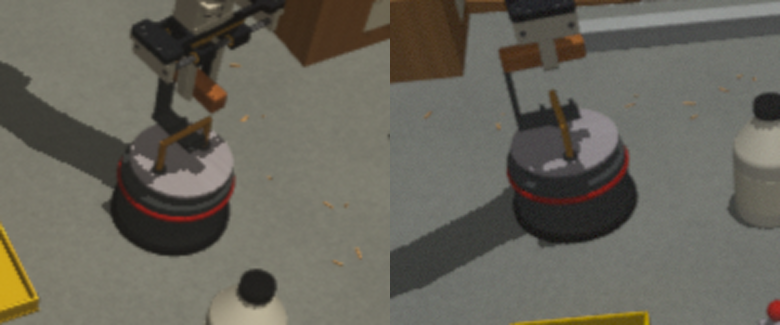

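The lid hangs level on the saddle, with a load of about 4.6 N and hook-up at z≈0.233 as predicted. I'll refine the board's middle from the ring, then carry.

Run:
```python
from h import *
from scipy.optimize import least_squares
def circ(P):
    r=least_squares(lambda q:np.hypot(P[:,0]-q[0],P[:,1]-q[1])-q[2],[*P[:,:2].mean(0),.06],loss='soft_l1',f_scale=.002);return r.x
cs=[]
for n,roi in(("scene",(112,200,176,256)),("side",(184,348,274,420))):
    im=cv2.imread(f"pics/{n}0.png")[:,:,::-1].copy();H=hsv(im);x0,y0,x1,y1=roi
    m=np.zeros(H.shape[:2],bool);m[y0:y1,x0:x1]=((H[...,1]>130)&(H[...,2]<150))[y0:y1,x0:x1]
    v,u=np.nonzero(m);c=circ(plane(cam(n),np.c_[u,v],.012));cs.append(c);print(n,len(u),c)
    im2=cv2.imread("pics/w2.png")
w=np.load("w2.npz");C=cam("wrist",dict(orientation=w['R'],eef_pos=w['p']))
print("W2 board corner",plane(C,[106,83],.012))
B=(cs[0]+cs[1])[:2]/2;np.save("B.npy",B);print(B)
R,x=Rz(13.0);s=manip.sense();p=s['eef_pos']
manip.move_linear([p[0],p[1],.32],velocity=.12)
for k in (.5,1):
    q=p[:2]+(B-p[:2])*k
    assert manip.inverse_kinematics([*q,.32],R) is not None and manip.inverse_kinematics([*q,.18],R) is not None
manip.move_linear([*B,.32],velocity=.17)
manip.hold(.3);s=manip.sense();print(s['time_s'],s['wrist_force'],s['torque'],s['eef_pos'])
for n in("scene","side"):
    im=imaging.get_image(n);cv2.imwrite(f"pics/{n}4.png",im[:,:,::-1])
a=cv2.imread("pics/scene4.png")[120:300,60:276];b=cv2.imread("pics/side4.png")[220:420,120:360]
cv2.imwrite("pics/c4.png",np.hstack([cv2.resize(a,(390,325),interpolation=2),cv2.resize(b,(390,325),interpolation=2)]))
```

```text
scene 446 [ 0.5114 -0.3473  0.0714]
side 863 [ 0.5146 -0.3451  0.0708]
W2 board corner [[ 0.6152 -0.2419  0.012 ]]
[ 0.513  -0.3462]
25.4833 [ 0.4053  0.1787 -5.886 ] [ 0.0285 -0.0622  0.0152] [ 0.513  -0.3461  0.32  ]
```

View pics/c4.png

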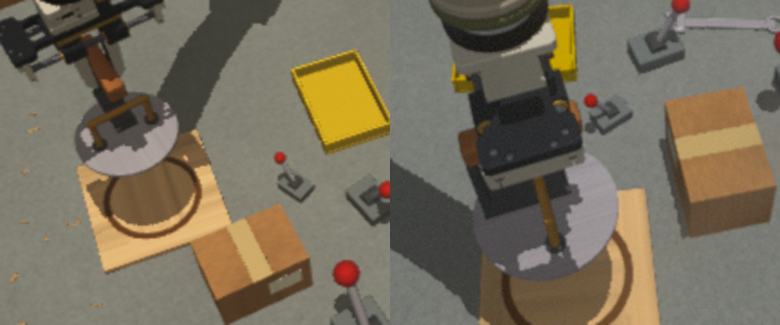

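The lid hangs level over the board. I'll lower it gently, unhook and withdraw.

Run:
```python
from h import *
R,x=Rz(13.0);B=np.array([.514,-.345])
f=manip.sense()['wrist_force']
manip.move_linear([*B,.178],velocity=.13)
for z in (.168,.165,.163,.161,.159):
    manip.move_linear([*B,z],velocity=.025);s=manip.sense();d=s['wrist_force'][2]-f[2];print(z,d,s['time_s'])
    if d>3: break
manip.move_linear([*B,.142],velocity=.06);s=manip.sense();print(s['wrist_force'],s['torque'])
q=B-.12*x
manip.move_linear([*q,.142],velocity=.08);manip.move_linear([*q,.25],velocity=.2)
s=manip.sense();print(s['time_s'],s['wrist_force'])
C=cam("wrist",s);im=imaging.get_image("wrist");cv2.imwrite("pics/w5.png",im[:,:,::-1]);b=imaging.get_image("side");cv2.imwrite("pics/side5.png",b[:,:,::-1]);a=imaging.get_image("scene");cv2.imwrite("pics/scene5.png",a[:,:,::-1])
a=a[120:300,60:276,::-1];b=b[220:420,120:360,::-1]
cv2.imwrite("pics/c5.png",np.hstack([cv2.resize(a,(390,325),interpolation=2),cv2.resize(b,(390,325),interpolation=2)]))
```

```text
0.168 -0.8875356440269204 27.375
0.165 -1.3130536248331053 27.6417
0.163 3.6159393982650654 27.8917
[-0.2097  0.2099 -3.3896] [ 0.0262 -0.0898 -0.0302]
30.7333 [-0.5639 -0.5448 -2.1784]
```

View pics/c5.png

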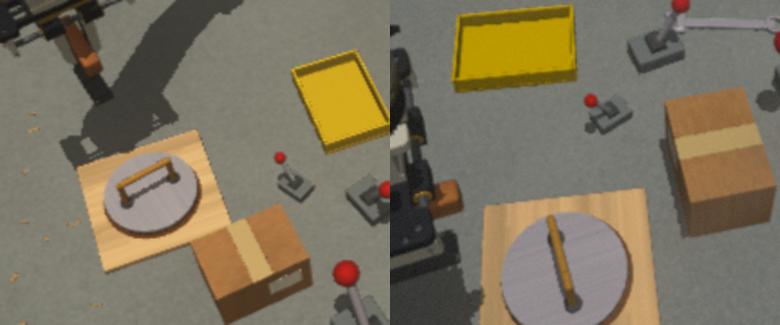

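The lid sits right way up and centred on the ring, clear of the lifter. Next I'll return the lifter to the tray.

Run:
```python
from h import *
R,x=Rz(5.0);T=np.array([.460,-.004])
manip.move_linear([*T,.25],R,velocity=.2);manip.move_linear([*T,.12],velocity=.12)
f=manip.sense()['wrist_force']
for z in (.109,.107,.106,.105,.104):
    manip.move_linear([*T,z],velocity=.03);s=manip.sense();d=s['wrist_force'][2]-f[2];print(z,d)
    if d>1.5: break
manip.hold(.2);manip.open_gripper();manip.move_linear([*T,.27],velocity=.15)
manip.move_linear([.62,.06,.33],velocity=.25);s=manip.sense();print(s['time_s'],s['opening'])
a=imaging.get_image("scene")[:,:,::-1];b=imaging.get_image("side")[:,:,::-1]
cv2.imwrite("pics/c6.png",np.hstack([cv2.resize(a[90:310,90:390],(398,300)),cv2.resize(b[90:420,120:400],(398,469))[:300]]) if 0 else np.hstack([cv2.resize(a,(400,300)),cv2.resize(b,(400,300))]))
```

```text
0.109 0.33492755117120065
0.107 -0.13757148852023082
0.106 -0.29343992941228203
0.105 0.5180259369920577
0.104 13.690836819268302
39.175 1.0016479850230047
```

View pics/c6.png

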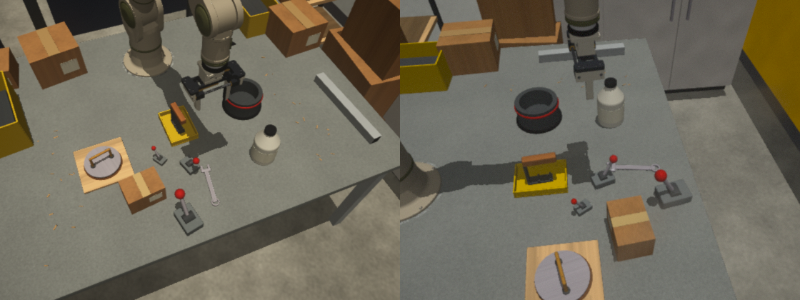

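The lifter stands upright in the tray, the lid is on the board, the middle lever is over, and the other things haven't moved. The robot is clear at 39 s.

```bash
python3 -c "
from workcell import order
print(order.job_done())"
```

```text
the job is handed in; nothing more can be done
None
```

I handed the job in at about 39 s: heater lever swung over to its stop, lid set level and right way up in the middle of the board, lifter standing upright in the tray; I don't have the judge's verdict.

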